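# Load the tasting caddy and run it into its dock

## Robot

A 6-joint arm with a two-finger parallel gripper is mounted at the origin on a cart in front of the work surface, level with it; the furniture and walls round the work are solid. World frame = base frame: x ahead of the robot, y to its left, z up, the work surface at z = 0. Lengths are in m, angles in rad, forces in N, time in s.
With the tool pointing down it reaches from about 0.375 to 0.9 m from the base axis. Payload 3.1 kg.
Tool frame: the origin (TCP) lies at the very end of the fingers, on their centre line; the grasp point (between the pads) lies 19 mm behind it (robot.hold_point_z is the z of the grasp point in the tool frame, in m); z points along the fingers, y is the direction in which the jaws open and shut (so a half turn about z gives the same grasp; the last joint's range is limited). The gripper opens to 87 mm and grips with 3 to 60 N. Pads are 19 mm wide; open, the fingers measure 117 mm over their backs; the gripper's body (75 mm by 190 mm) begins 51 mm behind the grasp point.
Start: joints at [1.099, 0.527, 1.433, -0, 1.181, -0.178], TCP at [0.18, 0.598, 0.223] pointing down, gripper open.
Joint ranges: [-3.08, 3.08], [-0.75, 2.2], [0.22, 2.44], [-1.43, 4.57], [0, 2.65], [-2.85, 2.85]. Speed limits (rad/s): [2.79, 2.79, 3.14, 3.14, 3.14, 3.14].

## Interface

Orientations are given as a unit quaternion [x, y, z, w].
In Python, from rig import robot, viewer, spotter gives the robot as it stands.
- The arm moves only by the shell command python3 -m crank 'ROWS' [FORCE]. ROWS is text: rows parted by semicolons, each of 7 numbers parted by spaces: the turn, a rotation vector about the tool's x, y, z in units of 5 degrees (1.0 is 5 degrees), then the shift along the tool's x, y, z in units of 40 mm (1.0 is 40 mm), then the gripper's target within -1 to 1 (shut at 1, half-way at 0, fully open at -1). A call has 1 to 5 rows; each row shifts and turns the pose as measured when the row begins, along the tool's axes as they then stand; what a row does not reach is not made up. A row lasts 1/8 s, in which the tool goes at most 62.5 mm and 10.7 degrees, less where a joint would pass 70% of its speed; a pose out of reach is approached as far as the arm can. A call is refused whole if a number of a shift passes 1 or a number of a turn 1, either way. A call with a gripper value outside its range is refused whole. The fingers move at their own pace and stop on an object; FORCE is the grip in N (left out, the last holds). Time passes only in rows, so rows that do not move let the fingers close. It gives the time, the measured TCP pose, the force and the opening at its end, in the units of the state.
- robot.get_obs(): the state, without advancing time (a new reading comes with each control period).
- viewer.camera(name): name is "scene" or "top" or "wrist"; returns a dict with "img" (480x640x3 uint8, red, green, blue), "camera_matrix" (3x3 intrinsics, pixels), "distortion" ([k1, k2, p1, p2, k3] as OpenCV has them; the pictures are not rectified), "xyz" and "attitude" of the camera in the world. Camera axes: x right, y down, z forward; pixel columns grow to the right and rows downward; lengths in m; the calibration is good to about 2 mm. A picture is of the moment at which its call begins. There is no depth.
- robot.hand_in(): hands the job in, once; it reports no verdict.
Trained networks look in a picture, given as the dict that the camera call returned (one of the last four; its "shot" number tells which), for a name from the list of things; names that differ only in an ending like _2 or _b are one class to them, and where a whole thing is asked for, a point or a joint stands for the part that bears it (a point fixed in the world has none). Each returns a list of dicts, best first, with "score" (0 to 1); they miss things now and then, are a little off and sometimes report something else, mostly with a low value. They report only what shows in the picture. A call takes as long as a camera call. They do not tell look-alikes from the thing itself.
- spotter.boxes_of(name, picture): "at" ([x, y, z] in m, in the coordinates of the camera as it stood for that picture, good to about 4 mm: the middle of the surface that is visible of it).
The state is a dict: "time": time; "q": joint angles; "joint_velocities": joint speeds; "joint_torque": joint torques, N m; "position": TCP position; "tool_rot": TCP orientation; "ft_force": force on the tool from outside, world axes, zero at the start; "moment": the same for the moment, N m; "grip_width": finger opening in m.
Only numpy, scipy, OpenCV 4.12 (cv2) and the standard library are available. Lean on these libraries where they do the work, as an engineer would, in place of code of your own. Each camera call takes 0.05 s, during which the arm holds its last target.

## Task

The preserve caddy goes back to its dock, the U-shaped steel rail by the till. First set the tall jar that was left standing in the dock gently on the caddy's empty place beside the other jar. Then take the caddy by its push handle, roll it (never lift it) round the things on the counter so that both front castors trail straight behind their pivots before it enters the dock, run it in straight until its nose is at the end rail, and leave it there with both jars standing and nothing else on the counter disturbed.

Things in the scene. Friction and masses are not known exactly. Their poses are not given: they have to be found in the camera images.
- caddy_grip (a point): Middle of the caddy's push handle: a level round wooden bar across the caddy, 15 mm thick, 94 mm long, 135 mm above the counter, on two 8 mm uprights 112 mm apart, exactly above the rear axle. x = the caddy's rolling direction (to its nose), y = its left, z = up.
- caddy_deck (a point): Point on the deck's top (48 mm high) below the handle, same axes. Loose plywood trolley, 0.4 to 0.7 kg. Deck 180 x 150 mm, underside 36 mm up: from 30 mm behind this point to 153 mm ahead with the nose bumper, 75 mm to each side. 30 mm wheels: two rear ones below the handle, 46 mm to each side, do not swivel, so it rolls along x and turns about this point; two swivel castors in front.
- place_left (a point): Middle of the left jar place on the deck's top (empty at the start), 98 mm ahead of the handle and 35 mm to the left; x, y, z as the caddy. A steel wire gallery, 22 mm high above the deck, encloses both places: inside it spans 64 to 132 mm ahead of the handle and 69 mm to each side. The low jar stands in the other place, 35 mm to the right.
- castor_left_wheel (a point): Centre of the left front castor's wheel, 15 mm up. The castor swivels freely right round an upright pivot 118 mm ahead of the handle, 46 mm to the left; the wheel centre is 12 mm from the pivot along the point's own -x. Trailing straight: point's x along the caddy's x, wheel behind the pivot; about 50 mm of forward rolling swings it there. It starts swung far out.
- castor_right_wheel (a point): The same for the right front castor; pivot 118 mm ahead of the handle and 46 mm to the right.
- dock: Dock fixed to the counter: U of 10 mm steel tube, centre line 42 mm up, on slim feet. Origin on the counter, where the point below the caddy's handle lies when parked; x = direction of rolling in, y = left. Side rails at y = +-89.5 mm (169 mm apart inside) from x = 30 to 148 mm, flaring in front to y = +-112 mm at x = -10 mm (mouth). End rail at x = 160 mm, its inside face at 155 mm.
- jar_honey_centre (a point): Centre (half-way up) of the tall narrow preserve jar, 56 mm diameter, 95 mm high, 0.2 to 0.4 kg; it stands upright on the counter inside the dock at the start. z = up.
- jar_berry_centre (a point): Centre (half-way up) of the low preserve jar, 60 mm diameter, 72 mm high, standing loose in the caddy's right place.
- call_bell: Call bell, 84 mm diameter, 50 mm high, loose; origin on the counter under its centre.
- cookie_pack: Bagged stack of cookies, about 75 mm across, 84 mm high, loose; origin on the counter under its centre.
- loyalty_stamp: Wooden hand stamp, 26 x 46 x 71 mm, loose; origin on the counter under its centre.
- pos_terminal: Till screen on a foot, fixed; origin on the counter under its centre. The foot is 185 mm (x) by 220 mm (y) and 16 mm high; the screen above it is 315 mm wide and reaches 218 mm high. The counter's front edge (towards the robot) is at x = 0.325 m.
- receipt_printer: Receipt printer, fixed, 194 mm (x) by 149 mm (y), 150 mm high; origin on the counter under its centre.
Mind the look-alikes: they are no part of the job. What is shaped like the part that bears jar_berry_centre but black is not meant.

How it is judged:
By the outcome, as a careful person would: the job done as asked, in the order asked, and still so for the second after the job is handed in, with the robot touching nothing.
It also fails if it takes over 64 s, if anything falls off the work surface, if the arm or the gripper's body presses on something with over 40 N, if the wrist force passes 120 N, or if a joint passes its speed limit or range.

## Working session

There is one attempt and no reset: what is moved stays moved. The work goes in short steps, Python scripts to look and compute and a shell command to move; the robot and the scene stay as the last step left them, time stands still between calls to the robot, and variables do not carry over. Pictures are saved under pics/ and viewed, and the job is handed in when it is done.

```bash
ls; mkdir -p pics; cat > h.py <<'E'
import numpy as np, cv2
from rig import robot, viewer, spotter
from scipy.spatial.transform import Rotation as R
def shot(name,fn):
    p=viewer.camera(name); cv2.imwrite('pics/'+fn,cv2.cvtColor(p['img'],cv2.COLOR_RGB2BGR)); return p
def cam(p):
    a=np.array(p['attitude'],float)
    M=R.from_quat(a).as_matrix() if a.size==4 else a.reshape(3,3)
    return M,np.array(p['xyz'])
def w(p,at):
    M,t=cam(p); return M@np.array(at)+t
def pix2w(p,u,v,z):
    n=cv2.undistortPoints(np.array([[[u,v]]],float),np.array(p['camera_matrix']),np.array(p['distortion']))[0,0]
    M,t=cam(p); d=M@np.array([n[0],n[1],1]); return t+d*(z-t[2])/d[2]
def w2pix(p,X):
    M,t=cam(p); c=(np.atleast_2d(X)-t)@M
    return cv2.projectPoints(c,np.zeros(3),np.zeros(3),np.array(p['camera_matrix']),np.array(p['distortion']))[0][:,0]
E
python3 - <<'E'
from h import *
np.set_printoptions(precision=4,suppress=True)
print(robot.get_obs(), robot.hold_point_z)
names="caddy_grip caddy_deck place_left castor_left_wheel castor_right_wheel dock jar_honey_centre jar_berry_centre call_bell cookie_pack loyalty_stamp pos_terminal receipt_printer".split()
for c in ['scene','top']:
    p=shot(c,c+'0.png'); print(c,p['xyz'],p['attitude'])
    for n in names:
        for b in spotter.boxes_of(n,p)[:4]: 
            X=w(p,b['at']); print(n,round(b['score'],2),X,w2pix(p,X)[0])
E
```

```text
pics
{'time': 0.0, 'q': array([ 1.0995,  0.5285,  1.4339, -0.    ,  1.1814, -0.1785]), 'joint_velocities': array([ 0.0013, -0.0006,  0.0001,  0.0002,  0.0009,  0.0003]), 'joint_torque': array([ -0.0002, -44.0044, -17.6596,   0.0634,   0.0582,  -0.0001]), 'position': array([0.18  , 0.5977, 0.2216]), 'tool_rot': array([ 0.1459,  0.9893, -0.0011, -0.0004]), 'ft_force': array([-0.9065,  0.3226,  0.3495]), 'moment': array([0.0442, 0.0105, 0.0353]), 'grip_width': 0.08701439728155518} -0.0187
scene [-0.1792 -0.4481  0.9943] [ 0.7862 -0.4932  0.1962 -0.3166]
caddy_grip 0.9 [ 0.4954 -0.381   0.0477] [435.1996 326.5134]
caddy_deck 0.64 [ 0.4907 -0.3791  0.0444] [433.4859 328.7338]
place_left 0.59 [ 0.4943 -0.3816  0.046 ] [435.1992 327.4468]
place_left 0.34 [0.4538 0.299  0.0722] [166.9906 233.1787]
dock 0.71 [0.4072 0.3232 0.0418] [150.5266 250.8026]
jar_honey_centre 0.97 [0.4518 0.2947 0.0687] [168.1759 235.235 ]
jar_berry_centre 0.76 [ 0.5287 -0.3319  0.1127] [422.6548 289.2593]
jar_berry_centre 0.74 [ 0.636  -0.4489  0.0696] [484.1563 284.6699]
call_bell 0.88 [ 0.3607 -0.1878  0.0323] [327
[... 327 characters left out ...]
2 ]
caddy_deck 0.92 [ 0.4954 -0.3747  0.0463] [413.4939 269.9908]
place_left 0.83 [ 0.4957 -0.3758  0.0467] [413.8855 269.9012]
dock 0.94 [0.4324 0.3439 0.0483] [173.7815 284.6155]
jar_honey_centre 0.68 [0.4597 0.3013 0.0965] [183.6961 275.7391]
jar_berry_centre 0.85 [ 0.6476 -0.4388  0.0716] [436.6397 219.4675]
jar_berry_centre 0.78 [ 0.5466 -0.3239  0.1219] [402.3235 250.9333]
jar_berry_centre 0.58 [ 0.4987 -0.3781  0.0466] [414.6388 268.9243]
call_bell 0.79 [ 0.3721 -0.1753  0.0273] [346.2763 309.4984]
cookie_pack 0.64 [ 0.663  -0.0589  0.0485] [310.2911 211.9525]
loyalty_stamp 0.52 [ 0.711  -0.3303  0.0132] [397.0695 201.0947]
loyalty_stamp 0.33 [0.4609 0.2995 0.0976] [184.2137 275.3573]
```

View pics/scene0.png

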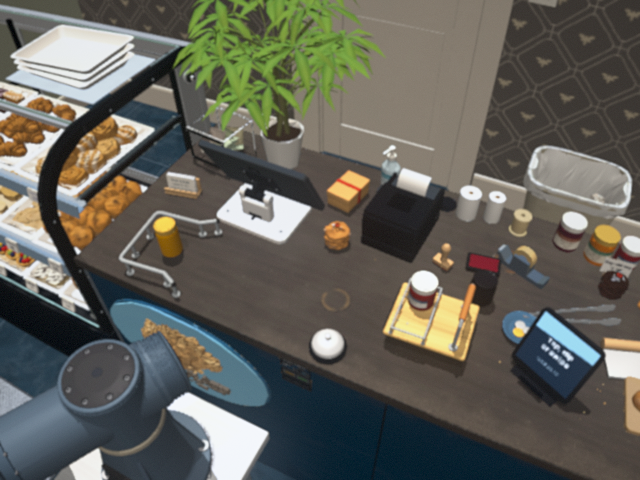

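View pics/top0.png

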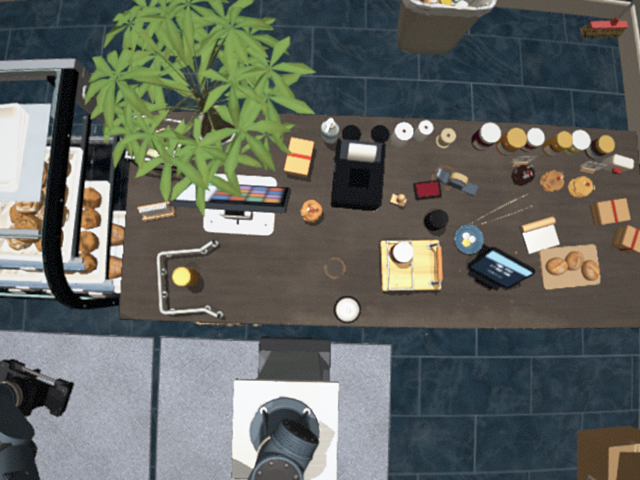

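```bash
python3 - <<'E'
import cv2
a=cv2.imread('pics/top0.png'); 
cv2.imwrite('pics/tc1.png',cv2.resize(a[190:340,330:480],(600,600),interpolation=cv2.INTER_CUBIC))
cv2.imwrite('pics/tc2.png',cv2.resize(a[220:370,110:260],(600,600),interpolation=cv2.INTER_CUBIC))
a=cv2.imread('pics/scene0.png'); 
cv2.imwrite('pics/sc1.png',cv2.resize(a[240:390,370:520],(600,600),interpolation=cv2.INTER_CUBIC))
E
```

```text
(no output)
```

View pics/tc1.png

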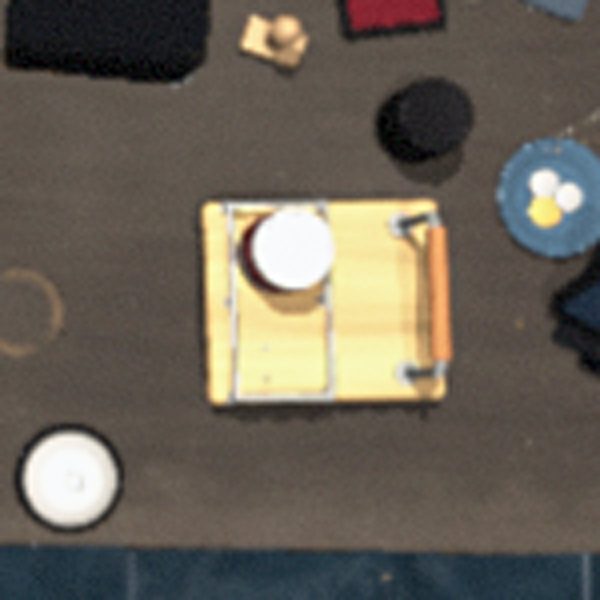

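View pics/tc2.png

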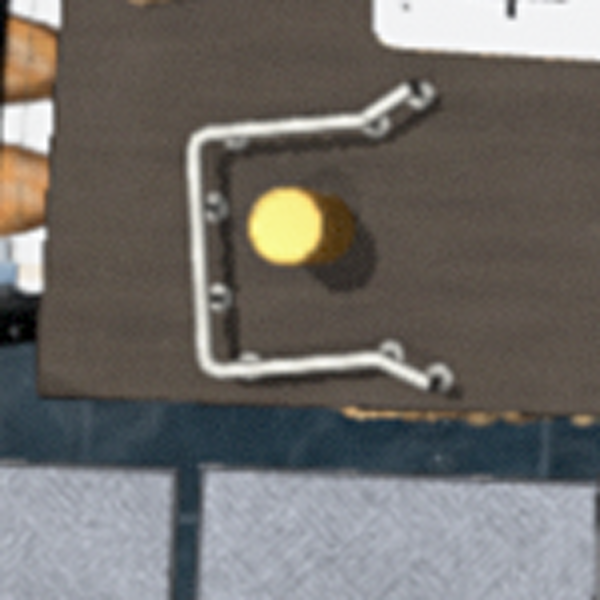

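View pics/sc1.png

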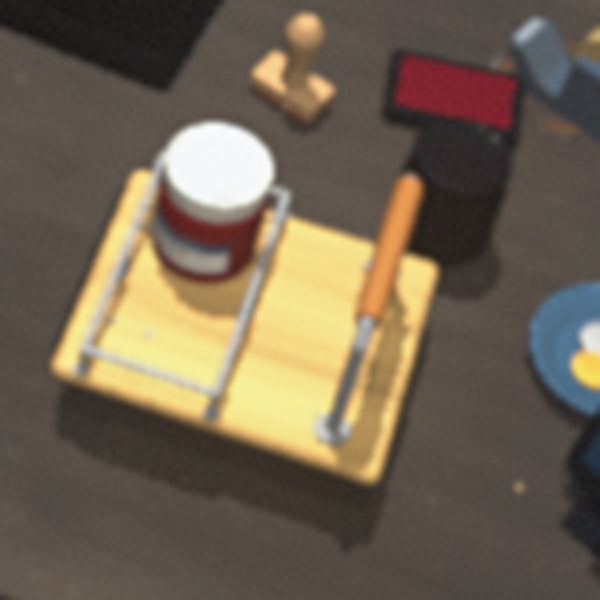

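The honey jar I want is the amber jar in the dock, at top (183,276). Similar jars are the amber ones at the back right (top (515,137), (563,140), (604,145)). The berry jar stands on the caddy at top (402,252). Its black look-alike is the cup at top (436,220), with more red jars at the back. The crops confirm both choices: the amber jar is inside the U-rail, and the white-lidded jar is in the caddy's right place. Next I'll fit the poses.

```bash
python3 - <<'E'
from h import *
from scipy.optimize import least_squares
np.set_printoptions(precision=4,suppress=True)
p=viewer.camera('top')
def fit(mod,pix,x0):
    mod=np.array(mod,float);pix=np.array(pix,float)
    def W(s):
        c,n=np.cos(s[2]),np.sin(s[2]); o=mod.copy(); o[:,0]=s[0]+c*mod[:,0]-n*mod[:,1]; o[:,1]=s[1]+n*mod[:,0]+c*mod[:,1]; return o
    r=least_squares(lambda s:(w2pix(p,W(s))-pix).ravel(),x0,x_scale=[.1,.1,.1])
    print(r.x,np.degrees(r.x[2]),'res px',r.fun.reshape(-1,2)); return r.x
o=np.array([330,190])
pix=np.array([[210,403],[205,203],[438,200],[443,402]])/4+o
fit([[.151,.075,.048],[.151,-.075,.048],[-.03,-.075,.048],[-.03,.075,.048]],pix,[.5,-.44,1.57])
pix=np.array([[193,137],[205,370],[372,125],[383,357],[420,92],[438,378]])/4+np.array([110,220])
d=fit([[.16,-.0895,.042],[.16,.0895,.042],[.03,-.0895,.042],[.03,.0895,.042],[-.01,-.112,.042],[-.01,.112,.042]],pix,[.43,.29,1.57])
print('jar',pix2w(p,110+286/4,220+226/4,.095))
print('bell',pix2w(p,346.5,309,.04),'cookie',pix2w(p,312,211,.08))
print('berry',pix2w(p,330+293/4,190+248/4,.12))
for q in [(205,233),(275,234),(333,209),(382,210)]: print('foot/printer',q,pix2w(p,*q,.016 if q[0]<300 else .15))
print('handle ends',pix2w(p,330+437/4,190+226/4,.138),pix2w(p,330+444/4,190+360/4,.138))
E
```

```text
[ 0.511  -0.4277  1.6018] 91.774614301227 res px [[-0.6182 -0.0164]
 [-0.3545  0.0001]
 [ 0.3207  0.468 ]
 [ 0.6695 -0.4543]]
[0.4527 0.2264 1.6784] 96.16665853802344 res px [[ 1.2814 -0.6887]
 [ 1.2859  0.4781]
 [-1.1962 -1.0492]
 [-0.4272  0.564 ]
 [-0.5152 -1.2414]
 [-0.4091  1.8841]]
jar [0.4574 0.3081 0.095 ]
bell [ 0.3744 -0.1748  0.04  ] cookie [ 0.661  -0.0639  0.08  ]
berry [ 0.5438 -0.327   0.12  ]
foot/printer (205, 233) [0.5937 0.2651 0.016 ]
foot/printer (275, 234) [0.5964 0.0481 0.016 ]
foot/printer (333, 209) [ 0.657  -0.1221  0.15  ]
foot/printer (382, 210) [ 0.6581 -0.2598  0.15  ]
handle ends [ 0.5606 -0.4261  0.138 ] [ 0.4663 -0.4309  0.138 ]
```

```bash
cat > plan.py <<'E'
from h import *
import sys
# usage: plan x y z heading_deg(tool y) n
x,y,z,hd,n=map(float,sys.argv[1:6]); n=int(n)
o=robot.get_obs(); T=R.from_quat(o['tool_rot']); p=o['position']
c,s=np.cos(np.radians(hd)),np.sin(np.radians(hd))
G=R.from_matrix(np.array([[-s,c,0],[c,s,0],[0,0,-1]]).T.reshape(3,3).T) if 0 else R.from_matrix(np.column_stack([[-s,c,0],[c,s,0],[0,0,-1]]))
rv=(T.inv()*G).as_rotvec()/n
dp=(np.array([x,y,z])-p)/n
print('now',p.round(4),'head',np.degrees(np.arctan2(*T.as_matrix()[[1,0],1])).round(2),'tilt',np.degrees(np.arccos(-T.as_matrix()[2,2])).round(2),'F',o['ft_force'].round(1),'w',o['grip_width'].round(4),'t',o['time'].round(2),'q6',o['q'][5].round(2))
for i in range(n):
    sh=T.inv().apply(dp)/.04
    print(' '.join('%.2f'%v for v in np.r_[np.degrees(rv)/5,sh]))
    T=T*R.from_rotvec(rv)
E
python3 plan.py .44 .31 .22 92 10
```

```text
Traceback (most recent call last):
  File "plan.py", line 10, in <module>
    print('now',p.round(4),'head',np.degrees(np.arctan2(*T.as_matrix()[[1,0],1])).round(2),'tilt',np.degrees(np.arccos(-T.as_matrix()[2,2])).round(2),'F',o['ft_force'].round(1),'w',o['grip_width'].round(4),'t',o['time'].round(2),'q6',o['q'][5].round(2))
                                                                                                                                                                                     ^^^^^^^^^^^^^^^^^^^^^
AttributeError: 'float' object has no attribute 'round'
```

```bash
sed -i "s/o\['grip_width'\].round(4)/round(o['grip_width'],4)/; s/o\['time'\].round(2)/round(o['time'],2)/; s/G=R.*if 0 else /G=/" plan.py
python3 plan.py .44 .31 .22 92 10
```

```text
now [0.1803 0.5984 0.2226] head 73.22 tilt 0.0 F [-0.9  0.  -0.2] w 0.0869 t 1.45 q6 -0.18
-0.00 -0.00 -0.38 -0.83 -0.50 0.01
-0.00 -0.00 -0.38 -0.81 -0.53 0.01
-0.00 -0.00 -0.38 -0.79 -0.56 0.01
-0.00 -0.00 -0.38 -0.78 -0.58 0.01
-0.00 -0.00 -0.38 -0.76 -0.61 0.01
-0.00 -0.00 -0.38 -0.74 -0.63 0.01
-0.00 -0.00 -0.38 -0.72 -0.66 0.01
-0.00 -0.00 -0.38 -0.69 -0.68 0.01
-0.00 -0.00 -0.38 -0.67 -0.70 0.01
-0.00 -0.00 -0.38 -0.65 -0.72 0.01
```

```bash
python3 -m crank '0 0 -.4 -.83 -.5 0 -1; 0 0 -.4 -.81 -.53 0 -1; 0 0 -.4 -.79 -.56 0 -1; 0 0 -.4 -.78 -.58 0 -1; 0 0 -.4 -.76 -.61 0 -1'
python3 -m crank '0 0 -.4 -.74 -.63 0 -1; 0 0 -.4 -.72 -.66 0 -1; 0 0 -.4 -.69 -.68 0 -1; 0 0 -.4 -.67 -.7 0 -1; 0 0 -.2 -.4 -.4 0 -1'
python3 - <<'E'
from h import *
p=shot('wrist','w1.png'); print(p['xyz'])
np.save('/tmp/w1.npy',p,allow_pickle=True)
E
python3 plan.py .4574 .3081 .15 92 5
```

```text
time: 2.08
position: [0.3133, 0.454, 0.2227]
tool_rot: [0.053, 0.999, 0.001, 0.001]
ft_force: [-0.1, -0.4, -1.3]
grip_width: 0.0872
time: 2.7
position: [0.4422, 0.3209, 0.2235]
tool_rot: [-0.027, 1.0, 0.002, 0.002]
ft_force: [-0.0, 0.1, -0.3]
grip_width: 0.0868
[0.35834206 0.31662317 0.38486005]
now [0.4445 0.3196 0.2236] head 93.1 tilt 0.42 F [ 1.1 -1.1  0.3] w 0.0873 t 2.75 q6 -1.21
0.01 0.02 0.04 -0.06 -0.06 0.37
0.01 0.02 0.04 -0.06 -0.06 0.37
0.01 0.02 0.04 -0.06 -0.06 0.37
0.01 0.02 0.04 -0.06 -0.06 0.37
0.01 0.02 0.04 -0.06 -0.06 0.37
```

View pics/w1.png

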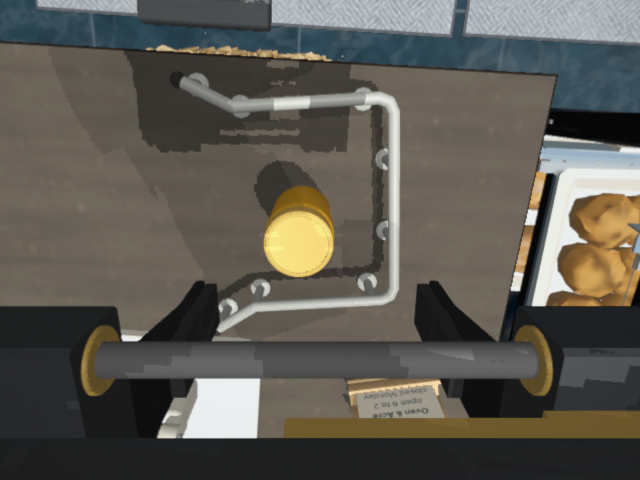

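The wrist picture shows the whole dock: mouth ends at (180,80) and (222,325), end rail at x≈393. The jar lid is centred at (299,242). I'll fit the dock and jar from this view.

```bash
cat > fitdock.py <<'E'
from h import *
from scipy.optimize import least_squares
np.set_printoptions(precision=4,suppress=True)
p=np.load('/tmp/w1.npy',allow_pickle=True).item()
# line constraints: image points on centre lines of end rail / side rails
end=[pix2w(p,u,v,.042) for u,v in [(391,130),(392,160),(393,200),(393,240),(393,270)]]
lf=[pix2w(p,u,v,.042) for u,v in [(250,106),(290,103),(330,101),(360,99)]]
rt=[pix2w(p,u,v,.042) for u,v in [(265,307),(300,305),(330,303),(360,301)]]
def f(s):
    c,n=np.cos(s[2]),np.sin(s[2]); L=lambda q:((q[0]-s[0])*c+(q[1]-s[1])*n, -(q[0]-s[0])*n+(q[1]-s[1])*c)
    return [L(q)[0]-.16 for q in end]+[L(q)[1]-.0895 for q in lf]+[L(q)[1]+.0895 for q in rt]
r=least_squares(f,[.45,.25,1.6]); print(r.x,np.degrees(r.x[2]),r.fun)
print('jar',pix2w(p,299,243,.095))
a=cv2.imread('pics/w1.png')
m=np.array([[-.01,.112],[.03,.0895],[.16,.0895],[.16,-.0895],[.03,-.0895],[-.01,-.112]]);s=r.x;c,n=np.cos(s[2]),np.sin(s[2])
P=w2pix(p,np.c_[s[0]+c*m[:,0]-n*m[:,1],s[1]+n*m[:,0]+c*m[:,1],0*m[:,0]+.042])
cv2.polylines(a,[P.round().astype(int)],False,(0,0,255),1); cv2.imwrite('pics/ov1.png',a[40:380,100:500])
E
python3 fitdock.py
```

```text
[0.4577 0.2296 1.6939] 97.05611643153728 [-0.0005  0.      0.0005  0.0001 -0.0001  0.0005  0.0006  0.     -0.0001
 -0.0002 -0.0004 -0.0003 -0.0002]
jar [0.4584 0.3102 0.095 ]
```

View pics/ov1.png

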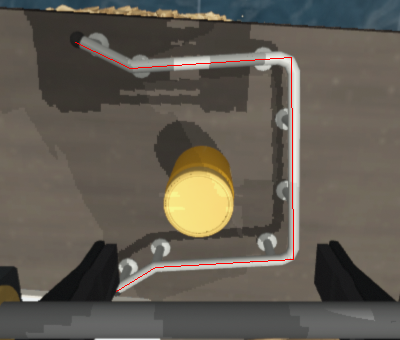

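```bash
python3 -m crank '0 0 0 -.16 -.12 .6 -1; 0 0 0 -.16 -.12 .7 -1; 0 0 0 0 0 .8 -1; 0 0 0 0 0 .8 -1;0 0 0 0 0 0 -1'; python3 plan.py .4584 .3102 .05 93 4
```

```text
time: 3.38
position: [0.4606, 0.3123, 0.1065]
tool_rot: [-0.025, 1.0, 0.003, 0.006]
ft_force: [0.8, -0.1, 0.1]
grip_width: 0.0872
now [0.4606 0.3123 0.1065] head 92.9 tilt 0.71 F [ 0.8 -0.1  0.1] w 0.0872 t 3.38 q6 -1.23
0.02 0.03 -0.01 0.02 -0.01 0.35
0.02 0.03 -0.01 0.02 -0.01 0.35
0.02 0.03 -0.01 0.02 -0.01 0.35
0.02 0.03 -0.01 0.02 -0.01 0.35
```

```bash
python3 -m crank '.04 .06 0 .05 -.03 .35 -1; .04 .06 0 .02 -.02 .35 -1; 0 0 0 0 0 .35 -1; 0 0 0 0 0 .35 -1;0 0 0 0 0 0 -1'; python3 plan.py .4584 .3102 .05 93 1;  python3 -m crank '0 0 0 0 0 0 1; 0 0 0 0 0 0 1;0 0 0 0 0 0 1;0 0 0 0 0 0 1' 18;python3 plan.py .4584 .3102 .05 93 1
```

```text
time: 4.0
position: [0.4599, 0.3117, 0.0496]
tool_rot: [-0.026, 1.0, 0.0, 0.003]
ft_force: [-1.1, 0.2, -0.3]
grip_width: 0.0874
now [0.4599 0.3117 0.0496] head 92.93 tilt 0.3 F [-1.1  0.2 -0.3] w 0.0874 t 4.0 q6 -1.22
0.00 0.06 -0.01 0.04 -0.04 -0.01
time: 4.5
position: [0.4606, 0.3116, 0.0506]
tool_rot: [-0.026, 1.0, 0.0, 0.003]
ft_force: [-0.4, -1.1, -2.7]
grip_width: 0.0556
now [0.4606 0.3116 0.0506] head 92.95 tilt 0.39 F [-0.4 -1.1 -2.7] w 0.0556 t 4.5 q6 -1.22
-0.00 0.08 -0.01 0.06 -0.03 0.01
```

```bash
python3 -m crank '0 0 0 0 0 -.3 1; 0 0 0 0 0 -.6 1;0 0 0 0 0 -1 1;0 0 0 0 0 -1 1; 0 0 0 0 -.2 -1 1'; python3 -m crank '0 0 0 .02 -.4 -.7 1; 0 0 0 .03 -.7 -.3 1;0 0 0 .03 -.9 0 1;0 0 .1 .03 -1 0 1;0 0 .1 .03 -1 0 1'
python3 -m crank '0 0 0 .03 -1 0 1; 0 0 0 .03 -1 0 1;0 0 0 .03 -1 0 1;0 0 0 .03 -1 0 1;0 0 0 .03 -1 0 1'; python3 plan.py .46 -.25 .22 91.8 5
```

```text
time: 5.12
position: [0.4559, 0.3026, 0.2083]
tool_rot: [-0.026, 1.0, -0.001, -0.002]
ft_force: [0.8, 0.5, -4.1]
grip_width: 0.0556
time: 5.75
position: [0.4579, 0.1415, 0.256]
tool_rot: [-0.02, 1.0, 0.001, 0.003]
ft_force: [0.4, -0.8, -3.1]
grip_width: 0.0554
time: 6.38
position: [0.4559, -0.0635, 0.2574]
tool_rot: [-0.02, 1.0, 0.001, 0.003]
ft_force: [1.1, -0.1, -3.9]
grip_width: 0.0558
now [ 0.4559 -0.0635  0.2574] head 92.29 tilt 0.34 F [ 1.1 -0.1 -3.9] w 0.0558 t 6.38 q6 -2.0
0.01 0.01 0.02 0.02 -0.93 0.18
0.01 0.01 0.02 0.02 -0.93 0.18
0.01 0.01 0.02 0.01 -0.93 0.19
0.01 0.01 0.02 0.01 -0.93 0.19
0.01 0.01 0.02 0.01 -0.93 0.19
```

```bash
python3 -m crank '.01 .01 .02 0 -1 0 1; 0 .01 .02 0 -1 0 1;0 0 .02 0 -1 0 1;0 0 .02 0 -1 0 1;0 0 0 0 -.8 0 1'; python3 - <<'E'
from h import *
p=shot('wrist','w2.png'); np.save('/tmp/w2.npy',p,allow_pickle=True)
E
python3 plan.py .474 -.331 .20 91.8 5
```

```text
time: 7.0
position: [0.4596, -0.2596, 0.2583]
tool_rot: [-0.016, 1.0, 0.002, 0.002]
ft_force: [0.1, 0.2, -2.4]
grip_width: 0.0557
now [ 0.4604 -0.2646  0.2585] head 91.7 tilt 0.29 F [ 1.8 -4.3 -2. ] w 0.0559 t 7.05 q6 -2.34
-0.00 0.01 -0.00 -0.06 -0.33 0.29
-0.00 0.01 -0.00 -0.06 -0.33 0.29
-0.00 0.01 -0.00 -0.06 -0.33 0.29
-0.00 0.01 -0.00 -0.06 -0.33 0.29
-0.00 0.01 -0.00 -0.06 -0.33 0.29
```

View pics/w2.png

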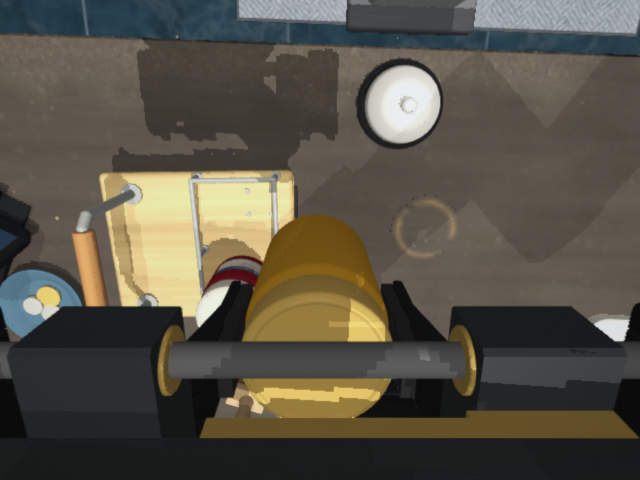

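```bash
python3 - <<'E'
from h import *
np.set_printoptions(precision=4,suppress=True)
p=np.load('/tmp/w2.npy',allow_pickle=True).item()
for n,q,z in [('rearL',(102,174),.048),('frontL',(294,171),.048),('g_rear',(194,180),.069),('g_front',(276,180),.069),('g_rear2',(201,270),.069),('g_front2',(277,230),.069),('bell',(403,102),.04),('handle end',(84,228),.135)]: print(n,pix2w(p,*q,z)[:2])
E
```

```text
rearL [ 0.4424 -0.4541]
frontL [ 0.4341 -0.279 ]
g_rear [ 0.4414 -0.3645]
g_front [ 0.4391 -0.2935]
g_rear2 [ 0.5256 -0.363 ]
g_front2 [ 0.4845 -0.2925]
bell [ 0.3711 -0.1835]
handle end [ 0.4668 -0.4272]
```

```bash
python3 -m crank '0 0 0 -.08 -.3 .1 1; 0 0 0 -.08 -.35 .3 1;0 0 0 -.08 -.35 .4 1;0 0 0 -.06 -.33 .4 1;0 0 0 -.05 -.2 .2 1'; python3 plan.py .476 -.329 .12 91.8 4
```

```text
time: 7.68
position: [0.4765, -0.3265, 0.1982]
tool_rot: [-0.015, 1.0, 0.001, 0.002]
ft_force: [0.5, -0.3, -3.7]
grip_width: 0.0561
now [ 0.4765 -0.3265  0.1982] head 91.75 tilt 0.21 F [ 0.5 -0.3 -3.7] w 0.0561 t 7.67 q6 -2.4
0.01 0.01 -0.00 0.01 -0.02 0.49
0.01 0.01 -0.00 0.00 -0.02 0.49
0.01 0.01 -0.00 0.00 -0.02 0.49
0.01 0.01 -0.00 0.00 -0.02 0.49
```

```bash
python3 -m crank '0 0 0 0 -.04 .5 1; .01 .01 0 0 -.03 .5 1;0 .01 0 0 0 .5 1;0 0 0 0 0 .4 1;0 0 0 0 0 0 1'; python3 plan.py .476 -.329 .1 91.8 4; python3 - <<'E'
from h import *
p=shot('wrist','w3.png');p=shot('scene','s3.png')
a=cv2.imread('pics/s3.png');cv2.imwrite('pics/s3c.png',cv2.resize(a[220:370,350:500],(600,600)))
E
```

```text
time: 8.3
position: [0.4774, -0.3301, 0.1167]
tool_rot: [-0.015, 1.0, 0.002, -0.0]
ft_force: [-0.4, 0.3, -3.6]
grip_width: 0.0557
now [ 0.4774 -0.3301  0.1167] head 91.77 tilt 0.18 F [-0.4  0.3 -3.6] w 0.0557 t 8.3 q6 -2.4
0.01 -0.00 -0.00 0.01 0.01 0.10
0.01 -0.00 -0.00 0.01 0.01 0.10
0.01 -0.00 -0.00 0.01 0.01 0.10
0.01 -0.00 -0.00 0.01 0.01 0.10
```

View pics/w3.png

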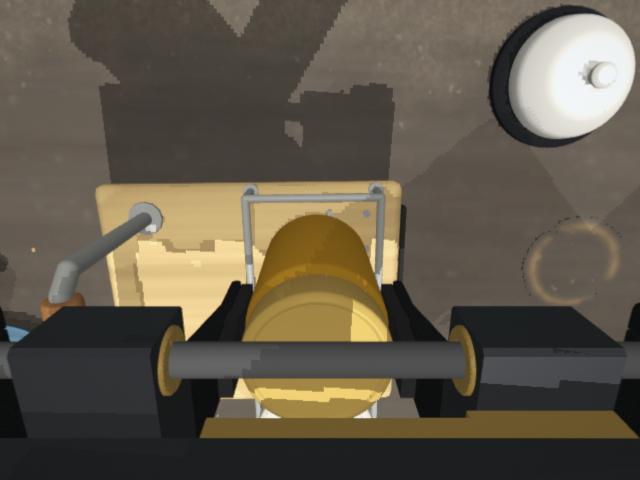

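View pics/s3c.png

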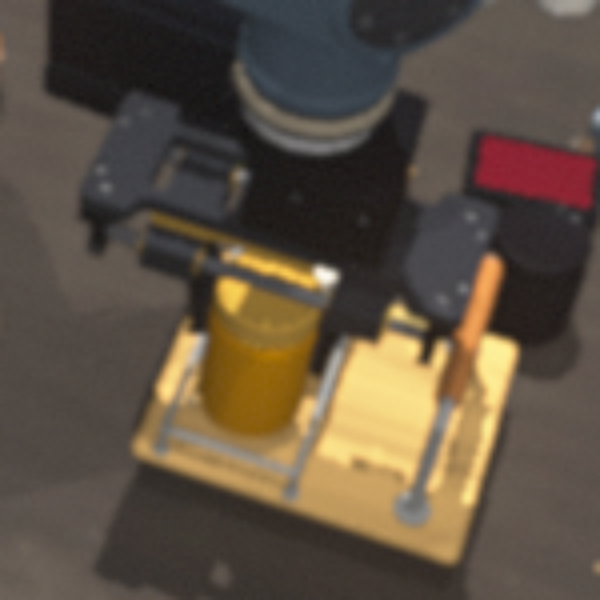

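The jar hangs centred between the gallery wires (wrist view, jar at x≈315, wires at 248 and 380). I'll lower it slowly.

```bash
python3 -m crank '0 0 0 .02 .02 .12 1; 0 0 0 .01 0 .12 1;0 0 0 0 0 .1 1;0 0 0 0 0 .04 1;0 0 0 0 0 0 1';python3 -m crank '0 0 0 0 0 .04 1;0 0 0 0 0 .03 1'
```

```text
time: 9.02
position: [0.4783, -0.3313, 0.1044]
tool_rot: [-0.016, 1.0, -0.001, 0.003]
ft_force: [0.2, -0.4, -2.9]
grip_width: 0.0558
time: 9.28
position: [0.4785, -0.3315, 0.1017]
tool_rot: [-0.016, 1.0, -0.002, 0.003]
ft_force: [0.4, 0.3, -3.2]
grip_width: 0.0554
```

```bash
python3 -m crank '0 0 0 .06 .06 .03 1;0 0 0 .02 .02 .03 1;0 0 0 0 0 .03 1';python3 -m crank '0 0 0 0 0 .03 1;0 0 0 0 0 .03 1'
```

```text
time: 9.65
position: [0.475, -0.3282, 0.0982]
tool_rot: [-0.016, 1.0, -0.002, 0.003]
ft_force: [-0.7, 1.1, 3.7]
grip_width: 0.0554
time: 9.9
position: [0.4755, -0.3285, 0.0981]
tool_rot: [-0.015, 1.0, -0.002, 0.004]
ft_force: [-1.7, 0.7, 5.8]
grip_width: 0.0558
```

```bash
python3 -m crank '0 0 0 0 0 -.03 1;0 0 0 0 0 0 -.4;0 0 0 0 0 0 -.5;0 0 0 0 0 0 -.8;0 0 0 0 0 0 -1';python3 -m crank '0 0 0 0 0 -.1 -1;0 0 0 0 0 -.4 -1;0 0 0 0 0 -.8 -1;0 0 0 0 0 -1 -1;0 0 0 0 0 -1 -1'; python3 - <<'E'
from h import *
p=shot('wrist','w4.png');np.save('/tmp/w4.npy',p,allow_pickle=True)
p=shot('scene','s4.png')
a=cv2.imread('pics/s4.png');cv2.imwrite('pics/s4c.png',cv2.resize(a[220:370,350:500],(600,600)))
E
python3 plan.py .51 -.427 .2 91.8 4
```

```text
time: 10.52
position: [0.4767, -0.3298, 0.1002]
tool_rot: [-0.015, 1.0, -0.004, 0.005]
ft_force: [0.5, 0.5, 0.6]
grip_width: 0.0781
time: 11.15
position: [0.474, -0.3276, 0.2358]
tool_rot: [-0.015, 1.0, -0.001, 0.003]
ft_force: [0.3, -0.1, -0.1]
grip_width: 0.0868
now [ 0.4766 -0.3301  0.2399] head 91.77 tilt 1.03 F [ 1.2 -0.8 -0. ] w 0.0866 t 11.25 q6 -2.4
-0.03 0.04 -0.00 -0.19 -0.61 0.26
-0.03 0.04 -0.00 -0.19 -0.61 0.26
-0.03 0.04 -0.00 -0.19 -0.61 0.25
-0.03 0.04 -0.00 -0.19 -0.61 0.25
```

View pics/w4.png

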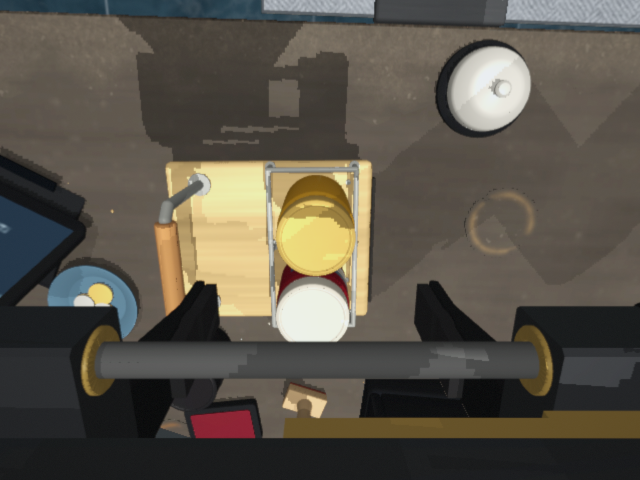

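View pics/s4c.png

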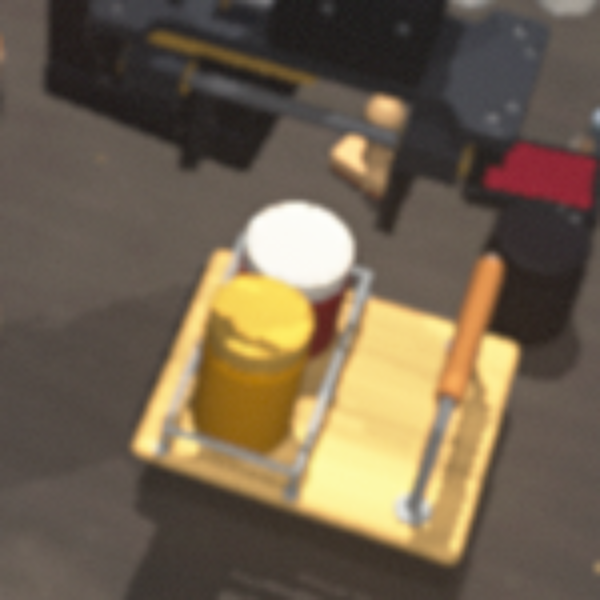

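The honey jar stands upright inside the gallery (wrist (315,235)), with the berry jar beside it. Next I'll measure the handle and deck.

```bash
python3 - <<'E'
from h import *
np.set_printoptions(precision=4,suppress=True)
p=np.load('/tmp/w4.npy',allow_pickle=True).item()
for n,q,z in [('bar near end',(166.5,223),.135),('bar far',(173,300),.135),('rearL',(167,162),.048),('frontL',(371,161),.048),('frontR',(366,316),.048),('g_rl',(269,171),.069),('g_fl',(356,169),.069),('g_fr',(353,325),.069),('g_rr',(273,322),.069),('bell',(490,88),.04)]: print(n,pix2w(p,*q,z)[:2])
E
```

```text
bar near end [ 0.4693 -0.4277]
bar far [ 0.5266 -0.4277]
rearL [ 0.4413 -0.4557]
frontL [ 0.4349 -0.2819]
frontR [ 0.583  -0.2759]
g_rl [ 0.4428 -0.3663]
g_fl [ 0.439  -0.2963]
g_fr [ 0.581  -0.2903]
g_rr [ 0.5803 -0.3633]
bell [ 0.3731 -0.1871]
```

```bash
python3 -m crank '-.03 .05 0 -.22 -.62 0 -.5;-.03 .05 0 -.22 -.62 0 0;-.03 .05 0 -.22 -.62 .3 0;-.03 .05 0 -.22 -.6 .4 0;0 0 0 0 0 0 0'; python3 plan.py .514 -.4277 .15 91.8 3;  python3 - <<'E'
from h import *
p=shot('wrist','w5.png');np.save('/tmp/w5.npy',p,allow_pickle=True)
E
```

```text
time: 11.88
position: [0.5151, -0.4285, 0.2157]
tool_rot: [-0.016, 1.0, -0.001, -0.001]
ft_force: [-0.8, -0.0, 0.1]
grip_width: 0.0468
now [ 0.5151 -0.4285  0.2157] head 91.82 tilt 0.2 F [-0.8 -0.   0.1] w 0.0468 t 11.88 q6 -2.46
-0.01 -0.01 0.00 0.01 0.01 0.55
-0.01 -0.01 0.00 0.01 0.01 0.55
-0.01 -0.01 0.00 0.01 0.01 0.55
```

View pics/w5.png

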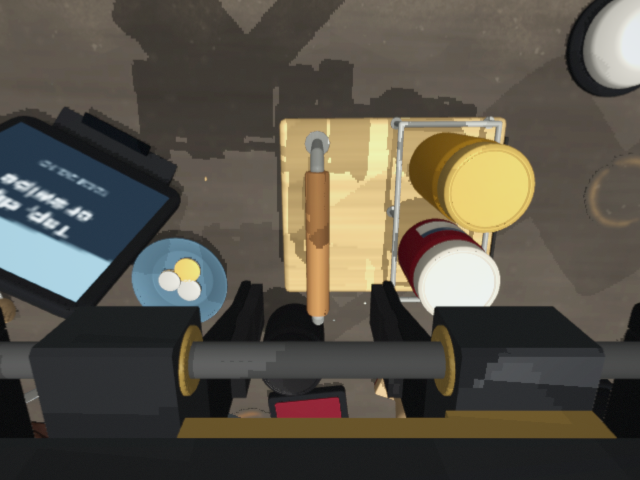

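The bar (x≈317) is centred between the fingers. I'll descend over it.

```bash
python3 -m crank '0 0 0 .01 0 .6 0;0 0 0 0 0 .6 0;0 0 0 0 0 .6 0;0 0 0 0 0 .5 0;0 0 0 0 0 .1 0'; python3 plan.py .514 -.4277 .116 91.8 1
```

```text
time: 12.55
position: [0.5141, -0.4228, 0.1237]
tool_rot: [-0.017, 1.0, -0.001, -0.0]
ft_force: [0.9, -0.5, -0.2]
grip_width: 0.0437
now [ 0.5141 -0.4228  0.1237] head 92.0 tilt 0.16 F [ 0.9 -0.5 -0.2] w 0.0437 t 12.55 q6 -2.46
-0.03 -0.00 0.04 0.01 -0.12 0.19
```

```bash
python3 -m crank '0 0 0 0 -.12 .17 0;0 0 0 0 0 0 .4' ; python3 plan.py .514 -.4277 .116 91.8 1;  python3 -m crank '0 0 0 0 0 0 1;0 0 0 0 0 0 1;0 0 0 0 0 0 1' 10;  python3 plan.py .514 -.4277 .116 91.8 1
```

```text
time: 12.8
position: [0.5147, -0.4277, 0.1185]
tool_rot: [-0.018, 1.0, -0.002, 0.001]
ft_force: [0.3, -1.0, -0.6]
grip_width: 0.0391
now [ 0.5147 -0.4277  0.1185] head 92.04 tilt 0.26 F [ 0.3 -1.  -0.6] w 0.0391 t 12.8 q6 -2.46
-0.05 0.01 0.05 0.02 -0.00 0.06
time: 13.18
position: [0.5154, -0.4284, 0.1204]
tool_rot: [-0.018, 1.0, -0.003, 0.002]
ft_force: [0.5, 0.8, -1.4]
grip_width: 0.0143
now [ 0.5154 -0.4284  0.1204] head 92.03 tilt 0.42 F [ 0.5  0.8 -1.4] w 0.0143 t 13.18 q6 -2.46
-0.08 0.03 0.05 0.03 0.02 0.11
```

```bash
python3 -m crank '0 0 0 0 .1 .01 1;0 0 0 0 .2 .01 1;0 0 .08 0 .25 .01 1;0 0 .08 0 .25 .01 1;0 0 .08 0 .25 .01 1';  python3 plan.py .514 -.37 .12 90 1
```

```text
time: 13.8
position: [0.5146, -0.3869, 0.1203]
tool_rot: [-0.006, 1.0, -0.006, 0.003]
ft_force: [-0.8, -1.4, 4.2]
grip_width: 0.0144
now [ 0.5146 -0.3869  0.1203] head 90.71 tilt 0.81 F [-0.8 -1.4  4.2] w 0.0144 t 13.8 q6 -2.4
-0.15 0.07 0.14 0.01 0.42 0.00
```

```bash
python3 -m crank '-.06 .03 .08 0 .25 0 1;-.06 .03 .06 0 .25 0 1;-.04 .02 0 0 .25 0 1;0 0 0 0 .25 0 1;0 0 0 0 .2 0 1';  python3 plan.py .514 -.34 .12 90 1; python3 - <<'E'
from h import *
p=shot('wrist','w6.png');np.save('/tmp/w6.npy',p,allow_pickle=True)
E
```

```text
time: 14.42
position: [0.5144, -0.3345, 0.1202]
tool_rot: [-0.0, 1.0, 0.001, -0.001]
ft_force: [-0.5, -2.1, 3.3]
grip_width: 0.0144
now [ 0.5144 -0.3345  0.1202] head 90.01 tilt 0.19 F [-0.5 -2.1  3.3] w 0.0144 t 14.43 q6 -2.33
0.03 -0.02 0.00 0.01 -0.14 0.01
```

View pics/w6.png

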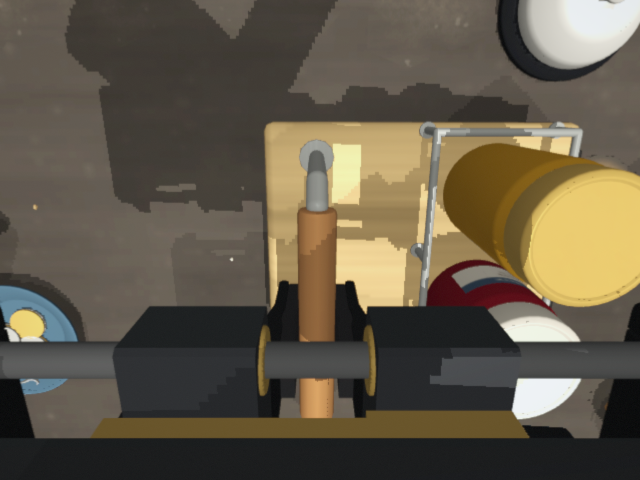

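Both jars are upright, and the caddy sits square to the gripper (deck edge at row 123). I'll check the clearance to the bell, whose lower base edge is at about (552,79).

```bash
python3 - <<'E'
from h import *
p=np.load('/tmp/w6.npy',allow_pickle=True).item()
print(pix2w(p,552,79,.012)[:2],pix2w(p,505,30,.012)[:2])
for q in [(268,124),(560,123)]: print(pix2w(p,*q,.048)[:2])
E
```

```text
[ 0.41474617 -0.18679591] [ 0.38719876 -0.21990633]
[ 0.44050186 -0.36026908]
[ 0.43985094 -0.19796846]
```

```bash
python3 -m crank '0 0 0 0 .2 0 1;0 0 0 0 .25 0 1;0 0 0 0 .25 0 1;0 0 0 0 .25 0 1;0 0 0 0 .25 0 1';  python3 plan.py .514 -.28 .12 90 1; python3 -m crank '0 0 -.1 0 .25 0 1;0 0 -.15 0 .25 0 1;0 0 -.18 0 .25 0 1;0 0 -.18 0 .25 0 1;0 0 -.18 0 .25 0 1';  python3 plan.py .509 -.185 .12 97.06 4
```

```text
time: 15.1
position: [0.5146, -0.2824, 0.1202]
tool_rot: [0.0, 1.0, 0.002, -0.001]
ft_force: [0.0, -0.8, 3.7]
grip_width: 0.0144
now [ 0.5146 -0.2824  0.1202] head 89.98 tilt 0.25 F [ 0.  -0.8  3.7] w 0.0144 t 15.1 q6 -2.27
0.05 -0.02 -0.00 0.01 0.06 0.01
time: 15.72
position: [0.5136, -0.2285, 0.1203]
tool_rot: [-0.036, 0.999, 0.002, -0.0]
ft_force: [1.7, -1.0, 2.0]
grip_width: 0.0143
now [ 0.5136 -0.2285  0.1203] head 94.13 tilt 0.28 F [ 1.7 -1.   2. ] w 0.0143 t 15.72 q6 -2.27
0.01 -0.00 -0.15 0.01 0.27 0.00
0.01 -0.00 -0.15 0.01 0.27 0.00
0.01 -0.00 -0.15 0.00 0.27 0.00
0.01 -0.00 -0.15 -0.00 0.27 0.00
```

```bash
python3 -m crank '0 0 -.15 0 .25 0 1;0 0 -.15 0 .25 0 1;0 0 -.15 0 .25 0 1;0 0 -.13 0 .25 0 1;0 0 0 0 .25 0 1';  python3 plan.py .509 -.15 .12 97.06 1; python3 - <<'E'
from h import *
p=shot('wrist','w7.png');np.save('/tmp/w7.npy',p,allow_pickle=True)
p=shot('top','t7.png');np.save('/tmp/t7.npy',p,allow_pickle=True)
a=cv2.imread('pics/t7.png');cv2.imwrite('pics/t7c.png',cv2.resize(a[180:360,130:370],(800,600)))
E
```

```text
time: 16.35
position: [0.5087, -0.1752, 0.1203]
tool_rot: [-0.063, 0.998, 0.002, 0.0]
ft_force: [1.0, -1.0, 1.4]
grip_width: 0.0144
now [ 0.5087 -0.1752  0.1203] head 97.26 tilt 0.27 F [ 1.  -1.   1.4] w 0.0144 t 16.35 q6 -2.24
0.05 0.01 0.04 -0.09 0.62 0.01
```

View pics/w7.png

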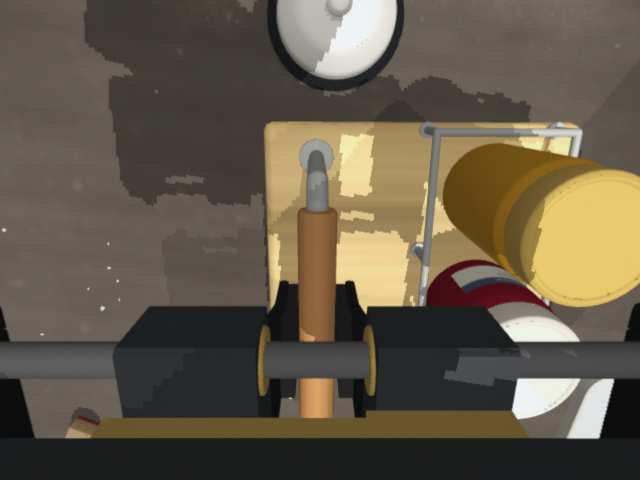

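View pics/t7c.png

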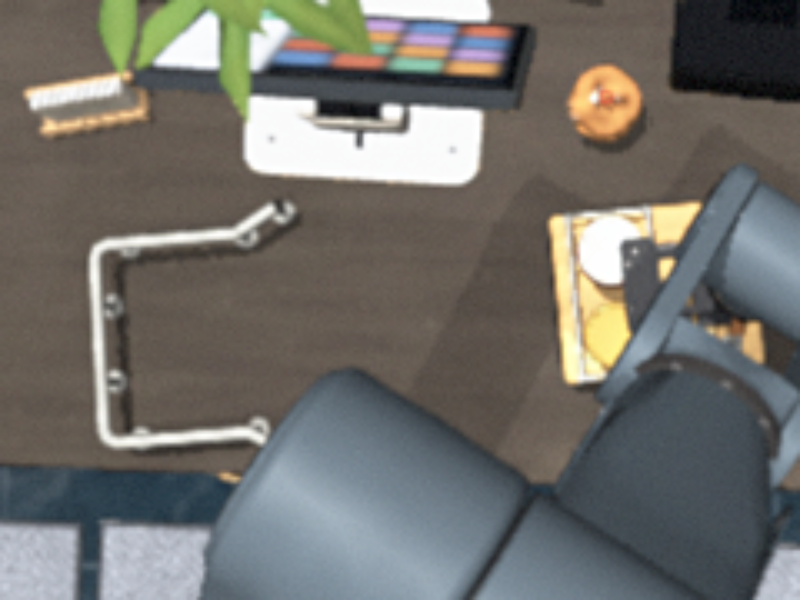

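```bash
cat > chk.py <<'E'
from h import *
import sys
p=np.load(sys.argv[1],allow_pickle=True).item()
a,b=[pix2w(p,float(sys.argv[i]),float(sys.argv[i+1]),.048)[:2] for i in (2,4)]
d=b-a; h=np.degrees(np.arctan2(d[1],d[0])); u=d/np.linalg.norm(d); l=np.array([-u[1],u[0]])
D=np.array([.4577,.2296]);t=np.radians(97.06);U=np.array([np.cos(t),np.sin(t)]);L=np.array([-U[1],U[0]])
for q in (a,b):
    c=q-.075*l; print('axis pt dock frame',((c-D)@U).round(4),((c-D)@L).round(4))
print('heading',h.round(2))
E
python3 chk.py /tmp/w7.npy 272 123 555 122; python3 - <<'E'
import cv2
a=cv2.imread('pics/w7.png');cv2.imwrite('pics/w7c.png',cv2.resize(a[90:230,250:600],(800,320)))
E
```

```text
axis pt dock frame -0.431 -0.0018
axis pt dock frame -0.2738 -0.0006
heading 97.48
```

View pics/w7c.png

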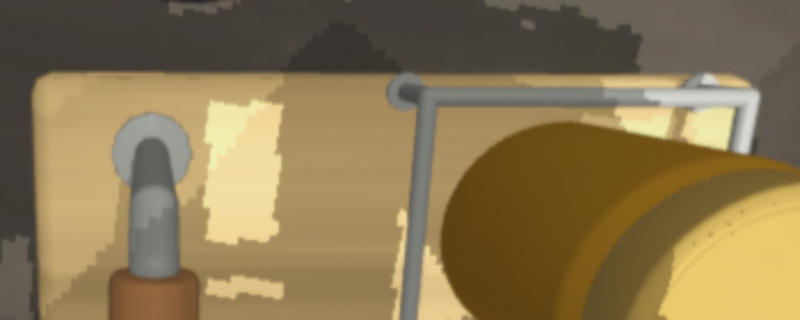

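```bash
python3 -m crank '0 0 0 0 .2 0 1;0 0 0 0 .25 0 1;0 0 0 0 .25 0 1;0 0 0 0 .25 0 1;0 0 0 0 .25 0 1'; python3 -m crank '0 0 0 0 .25 0 1;0 0 0 0 .25 0 1;0 0 0 0 .25 0 1;0 0 0 0 .25 0 1;0 0 0 0 .25 0 1'; python3 plan.py .49 -.02 .12 97.06 4
```

```text
time: 17.08
position: [0.5018, -0.1245, 0.1203]
tool_rot: [-0.064, 0.998, 0.003, -0.0]
ft_force: [0.2, -1.2, 0.6]
grip_width: 0.0143
time: 17.7
position: [0.4938, -0.0709, 0.1203]
tool_rot: [-0.065, 0.998, 0.003, -0.001]
ft_force: [0.7, -0.7, 0.1]
grip_width: 0.015
now [ 0.4938 -0.0709  0.1203] head 97.4 tilt 0.38 F [ 0.7 -0.7  0.1] w 0.015 t 17.7 q6 -2.07
0.02 -0.01 0.02 -0.02 0.32 0.00
0.02 -0.01 0.02 -0.02 0.32 0.00
0.02 -0.01 0.02 -0.02 0.32 0.00
0.02 -0.01 0.02 -0.02 0.32 0.00
```

```bash
python3 -m crank '.02 0 .06 0 .25 0 1;.02 0 .05 0 .25 0 1;.02 0 .02 0 .25 0 1;0 0 0 0 .25 0 1;0 0 0 0 .25 0 1'; python3 - <<'E'
from h import *
p=shot('wrist','w8.png');np.save('/tmp/w8.npy',p,allow_pickle=True)
p=shot('scene','s8.png');np.save('/tmp/s8.npy',p,allow_pickle=True)
a=cv2.imread('pics/s8.png');cv2.imwrite('pics/s8c.png',cv2.resize(a[170:320,110:310],(800,600)))
p=shot('top','t8.png');np.save('/tmp/t8.npy',p,allow_pickle=True)
a=cv2.imread('pics/t8.png');cv2.imwrite('pics/t8c.png',cv2.resize(a[180:360,130:370],(800,600)))
E
python3 plan.py .48 .03 .12 97.06 4
```

```text
time: 18.32
position: [0.4864, -0.0175, 0.1203]
tool_rot: [-0.058, 0.998, 0.0, -0.002]
ft_force: [0.0, -0.6, 0.3]
grip_width: 0.0147
now [ 0.4863 -0.0173  0.1203] head 96.74 tilt 0.29 F [-0.3  0.4  0.6] w 0.0143 t 18.48 q6 -1.95
0.01 -0.01 -0.02 0.00 0.30 0.00
0.01 -0.01 -0.02 0.00 0.30 0.00
0.01 -0.01 -0.02 0.00 0.30 0.00
0.01 -0.01 -0.02 0.00 0.30 0.00
```

View pics/w8.png

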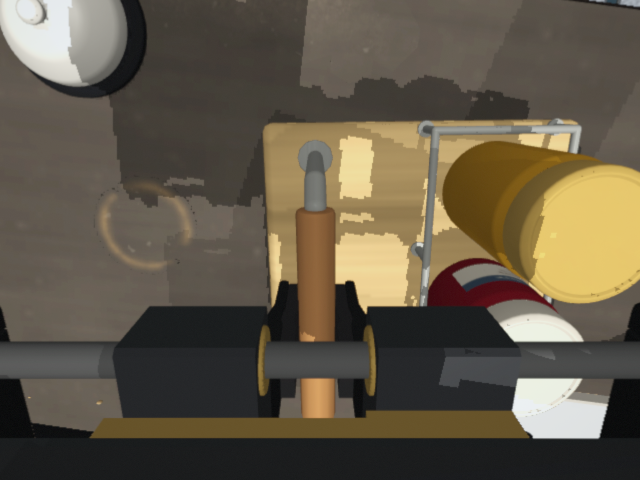

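View pics/s8c.png

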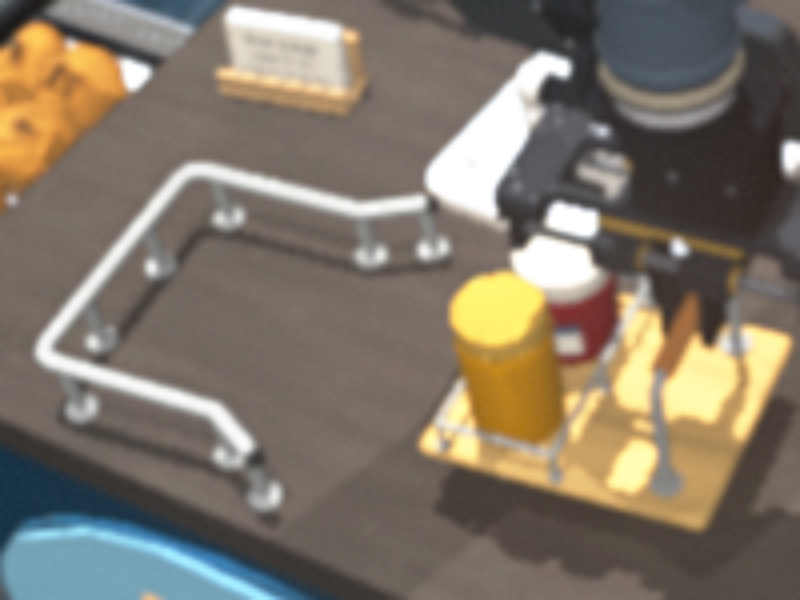

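View pics/t8c.png

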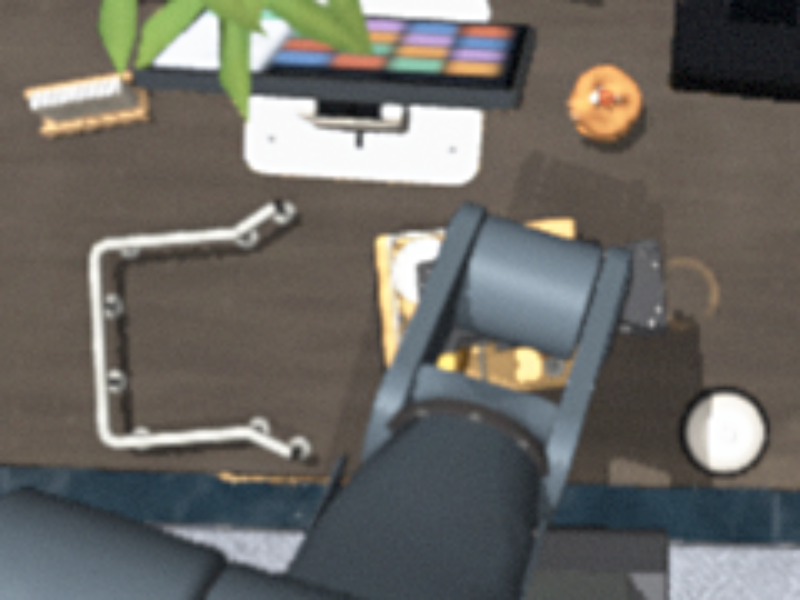

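```bash
python3 chk.py /tmp/w8.npy 272 124 555 121; python3 - <<'E'
import sys; sys.argv=['x']
src=open('fitdock.py').read()
from h import *
# recheck dock from scene view: overlay
p=np.load('/tmp/s8.npy',allow_pickle=True).item(); a=cv2.imread('pics/s8.png')
m=np.array([[-.01,.112],[.03,.0895],[.16,.0895],[.16,-.0895],[.03,-.0895],[-.01,-.112]]);s=[.4577,.2296,1.6939];c,n=np.cos(s[2]),np.sin(s[2])
P=w2pix(p,np.c_[s[0]+c*m[:,0]-n*m[:,1],s[1]+n*m[:,0]+c*m[:,1],0*m[:,0]+.042])
cv2.polylines(a,[(P*16).round().astype(int)],False,(0,0,255),1,cv2.LINE_AA,4)
o=robot.get_obs();h=np.radians(96.8);c,n=np.cos(h),np.sin(h);m=np.array([[.153,.075],[.153,-.075],[-.03,-.075],[-.03,.075]]);x,y=o['position'][:2]
P=w2pix(p,np.c_[x+c*m[:,0]-n*m[:,1],y+n*m[:,0]+c*m[:,1],0*m[:,0]+.048]);cv2.polylines(a,[(P*16).round().astype(int)],True,(255,0,0),1,cv2.LINE_AA,4)
cv2.imwrite('pics/ov8.png',cv2.resize(a[170:320,110:310],(800,600),interpolation=cv2.INTER_CUBIC))
E
```

```text
axis pt dock frame -0.2716 0.001
axis pt dock frame -0.1145 0.0017
heading 97.32
```

View pics/ov8.png

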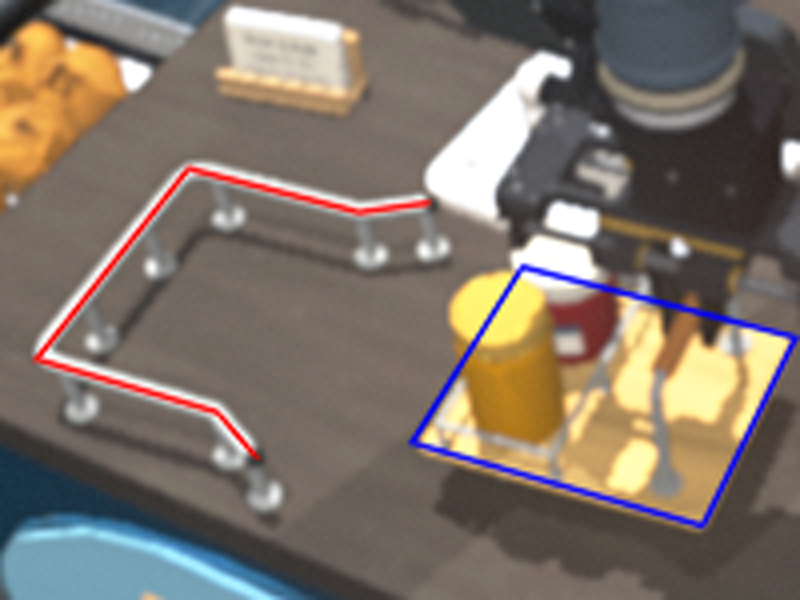

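The dock and caddy models overlay well: the caddy is about 1–2 mm off axis and 0.3° off heading, and it has rolled more than 150 mm straight. I'll run it in.

```bash
python3 -m crank '0 0 0 0 .15 0 1;0 0 0 0 .25 0 1;0 0 0 0 .25 0 1;0 0 0 0 .25 0 1;0 0 0 0 .25 0 1'; python3 plan.py .48 .03 .12 97.06 4;python3 -m crank '0 0 0 0 .25 0 1;0 0 0 0 .25 0 1;0 0 0 0 .25 0 1;0 0 0 0 .2 0 1;0 0 0 0 .15 0 1'; python3 - <<'E'
from h import *
p=shot('wrist','w9.png');np.save('/tmp/w9.npy',p,allow_pickle=True)
p=shot('scene','s9.png')
a=cv2.imread('pics/s9.png');cv2.imwrite('pics/s9c.png',cv2.resize(a[170:320,110:310],(800,600)))
E
python3 plan.py .4577 .2296 .12 97.06 14 | head -3
```

```text
time: 19.1
position: [0.4806, 0.0301, 0.1203]
tool_rot: [-0.058, 0.998, 0.001, -0.003]
ft_force: [-0.6, -1.3, 0.5]
grip_width: 0.0144
now [0.4806 0.0301 0.1203] head 96.61 tilt 0.3 F [-0.6 -1.3  0.5] w 0.0144 t 19.1 q6 -1.86
0.00 -0.01 -0.02 0.00 0.00 0.00
0.00 -0.01 -0.02 0.00 0.00 0.00
0.00 -0.01 -0.02 0.00 0.00 0.00
0.00 -0.01 -0.02 0.00 0.00 0.00
time: 19.73
position: [0.475, 0.0776, 0.1203]
tool_rot: [-0.058, 0.998, 0.001, -0.003]
ft_force: [-0.3, -0.6, -0.6]
grip_width: 0.0146
now [0.4749 0.0779 0.1203] head 96.66 tilt 0.32 F [-1.   1.   0.4] w 0.0145 t 19.82 q6 -1.76
0.00 -0.00 -0.01 -0.00 0.27 0.00
0.00 -0.00 -0.01 -0.00 0.27 0.00
```

View pics/w9.png

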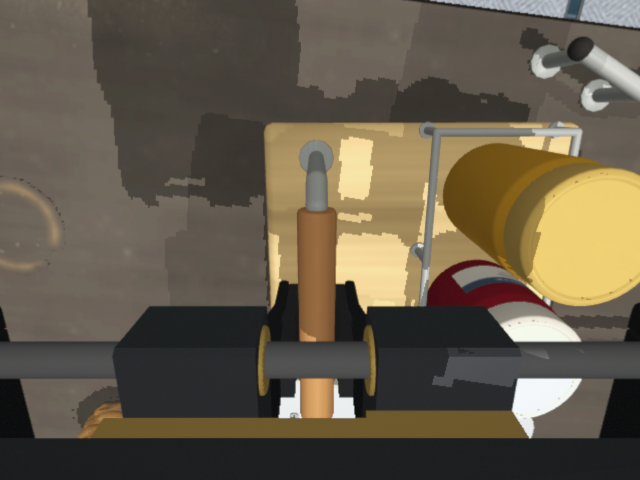

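View pics/s9c.png

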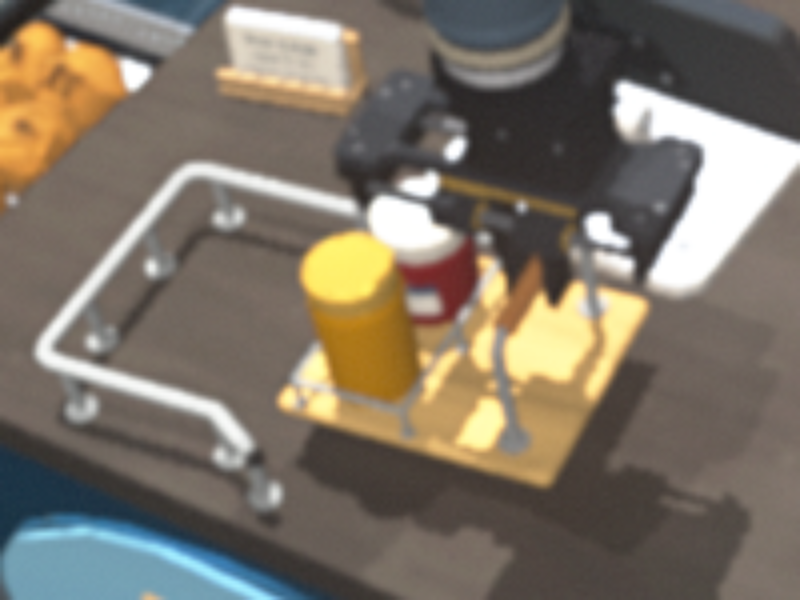

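```bash
python3 chk.py /tmp/w9.npy 272 124 555 123; python3 -m crank '0 0 0 0 .15 0 1;0 0 0 0 .25 0 1;0 0 0 0 .25 0 1;0 0 0 0 .25 0 1;0 0 0 0 .25 0 1'; python3 plan.py .4577 .2296 .12 97.06 1;python3 -m crank '0 0 0 0 .25 0 1;0 0 0 0 .25 0 1;0 0 0 0 .25 0 1;0 0 0 0 .2 0 1;0 0 0 0 .15 0 1'; python3 - <<'E'
from h import *
p=shot('wrist','w10.png');np.save('/tmp/w10.npy',p,allow_pickle=True)
p=shot('scene','s10.png')
a=cv2.imread('pics/s10.png');cv2.imwrite('pics/s10c.png',cv2.resize(a[170:320,90:290],(800,600)))
E
python3 plan.py .4577 .2296 .12 97.06 5 | head -3
```

```text
axis pt dock frame -0.1763 0.0008
axis pt dock frame -0.0189 0.0003
heading 96.88
time: 20.45
position: [0.4693, 0.1255, 0.1203]
tool_rot: [-0.057, 0.998, 0.001, -0.003]
ft_force: [-0.5, -1.6, 0.1]
grip_width: 0.0144
now [0.4693 0.1255 0.1203] head 96.58 tilt 0.32 F [-0.5 -1.6  0.1] w 0.0144 t 20.45 q6 -1.66
0.02 -0.06 -0.10 -0.01 2.62 0.01
time: 21.08
position: [0.4637, 0.173, 0.1203]
tool_rot: [-0.058, 0.998, 0.001, -0.003]
ft_force: [1.0, -1.2, -0.2]
grip_width: 0.0144
now [0.4637 0.1733 0.1203] head 96.64 tilt 0.33 F [ 0.6 -0.1 -1. ] w 0.0144 t 21.18 q6 -1.56
0.01 -0.01 -0.02 -0.00 0.28 0.00
0.01 -0.01 -0.02 -0.00 0.28 0.00
```

View pics/w10.png

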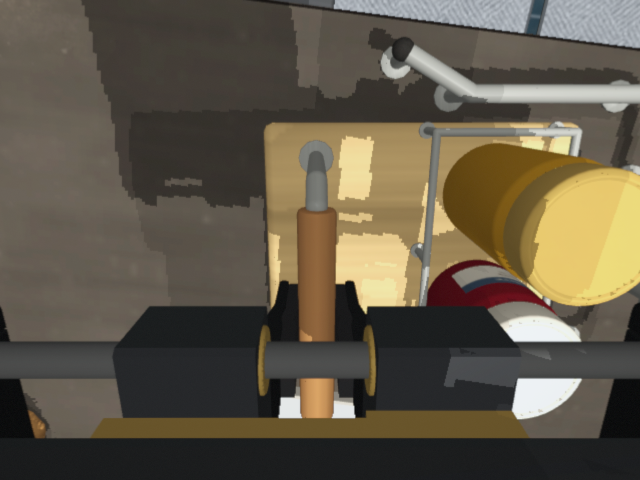

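View pics/s10c.png

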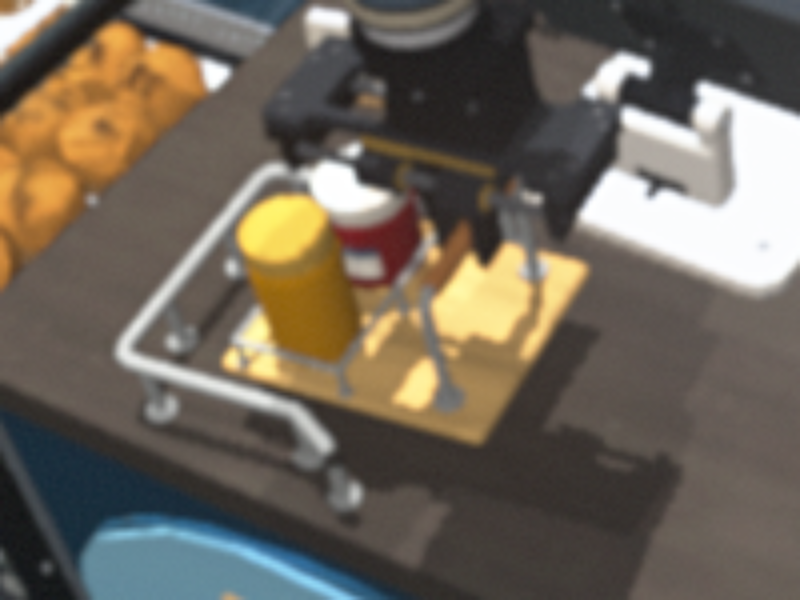

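The caddy is parallel to the rail: rail inner edge at row ~103, deck edge at 123, even along its length. I'll continue and slow down at the end.

```bash
python3 -m crank '0 0 0 0 .15 0 1;0 0 0 0 .22 0 1;0 0 0 0 .22 0 1;0 0 0 0 .2 0 1;0 0 0 0 .15 0 1'; python3 plan.py .4577 .2296 .12 97.06 5 | head -2;python3 -m crank '0 0 0 0 .08 0 1;0 0 0 0 .08 0 1;0 0 0 0 .06 0 1'; python3 plan.py .4577 .2296 .12 97.06 5 | head -2
```

```text
time: 21.8
position: [0.4591, 0.2123, 0.1203]
tool_rot: [-0.057, 0.998, 0.001, -0.003]
ft_force: [0.1, -0.8, -0.3]
grip_width: 0.0145
now [0.4591 0.2123 0.1203] head 96.59 tilt 0.34 F [ 0.1 -0.8 -0.3] w 0.0145 t 21.8 q6 -1.48
0.00 -0.01 -0.02 -0.00 0.09 0.00
time: 22.18
position: [0.458, 0.2221, 0.1203]
tool_rot: [-0.058, 0.998, 0.001, -0.003]
ft_force: [-0.2, 0.1, -0.2]
grip_width: 0.0142
now [0.458  0.2221 0.1203] head 96.62 tilt 0.34 F [-0.2  0.1 -0.2] w 0.0142 t 22.18 q6 -1.46
0.00 -0.01 -0.02 -0.00 0.04 0.00
```

```bash
python3 -m crank '0 0 0 0 .06 0 1;0 0 0 0 .06 0 1;0 0 0 0 .05 0 1'; python3 -m crank '0 0 0 0 .04 0 1;0 0 0 0 .04 0 1'; python3 -m crank '0 0 0 0 .04 0 1;0 0 0 0 .04 0 1'
```

```text
time: 22.55
position: [0.4571, 0.229, 0.1203]
tool_rot: [-0.058, 0.998, 0.001, -0.003]
ft_force: [0.8, -0.6, -0.7]
grip_width: 0.0146
time: 22.8
position: [0.4565, 0.2316, 0.1204]
tool_rot: [-0.058, 0.998, -0.0, -0.003]
ft_force: [-0.7, -6.1, 1.1]
grip_width: 0.0146
time: 23.05
position: [0.456, 0.2316, 0.1205]
tool_rot: [-0.059, 0.998, -0.003, -0.004]
ft_force: [0.7, -6.3, 1.4]
grip_width: 0.0142
```

Contact came at y=0.2316, as predicted, with a 6 N push. I'll relax, check, and release.

```bash
python3 -m crank '0 0 0 0 0 0 1;0 0 0 0 0 0 1';python3 -m crank '0 0 0 0 0 0 .6;0 0 0 0 0 0 .2;0 0 0 0 0 0 .1;0 0 0 0 0 0 .1'; python3 - <<'E'
from h import *
p=shot('wrist','w11.png');np.save('/tmp/w11.npy',p,allow_pickle=True)
p=shot('scene','s11.png')
a=cv2.imread('pics/s11.png');cv2.imwrite('pics/s11c.png',cv2.resize(a[170:320,90:290],(800,600)))
E
```

```text
time: 23.3
position: [0.4561, 0.2314, 0.1204]
tool_rot: [-0.059, 0.998, -0.003, -0.004]
ft_force: [0.7, -1.6, -1.4]
grip_width: 0.0145
time: 23.8
position: [0.456, 0.2326, 0.1206]
tool_rot: [-0.059, 0.998, -0.002, -0.004]
ft_force: [-0.6, 0.6, -0.7]
grip_width: 0.0363
```

View pics/w11.png

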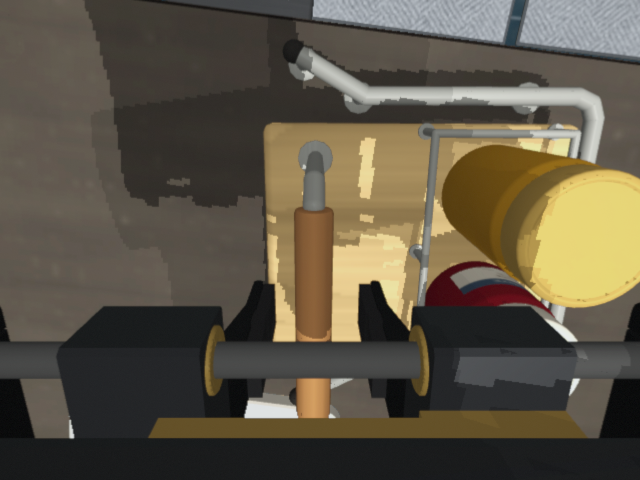

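View pics/s11c.png

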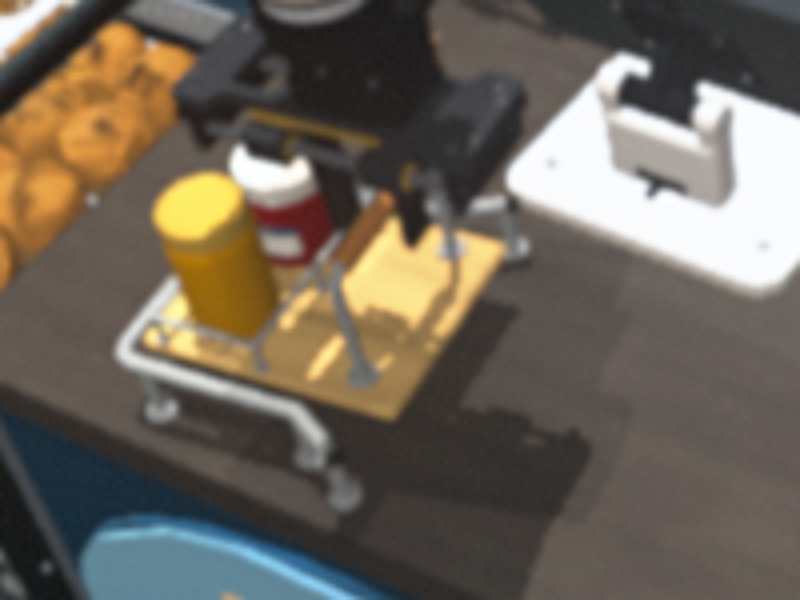

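The caddy is in the dock with both jars upright, and the bar is free between the open fingers. I'll retreat straight up.

```bash
python3 -m crank '0 0 0 0 0 -.2 .1;0 0 0 0 0 -.5 .1;0 0 0 0 0 -.8 .1;0 0 0 0 0 -1 .1;0 0 0 0 0 -1 .1';python3 -m crank '0 0 0 .2 -.5 -.8 .1;0 0 0 .2 -1 -.3 .1;0 0 0 .2 -1 0 .1;0 0 0 .1 -1 0 .1;0 0 0 0 -1 0 .1'; python3 - <<'E'
from h import *
for n in ('wrist','scene','top'):
    p=shot(n,n+'12.png');np.save('/tmp/%s12.npy'%n,p,allow_pickle=True)
a=cv2.imread('pics/scene12.png');cv2.imwrite('pics/s12c.png',cv2.resize(a[170:320,90:290],(800,600)))
E
```

```text
time: 24.52
position: [0.455, 0.2327, 0.2633]
tool_rot: [-0.058, 0.998, -0.003, -0.008]
ft_force: [0.4, 0.8, -0.4]
grip_width: 0.0393
time: 25.15
position: [0.4505, 0.0489, 0.3175]
tool_rot: [-0.062, 0.998, -0.003, 0.0]
ft_force: [1.8, 0.5, 0.3]
grip_width: 0.0388
```

View pics/wrist12.png

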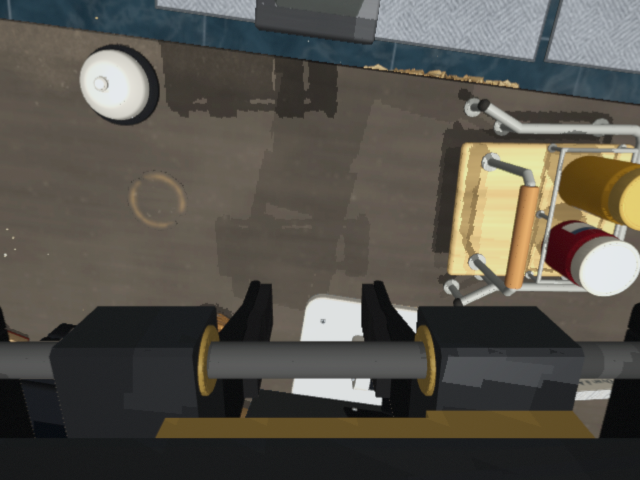

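View pics/s12c.png

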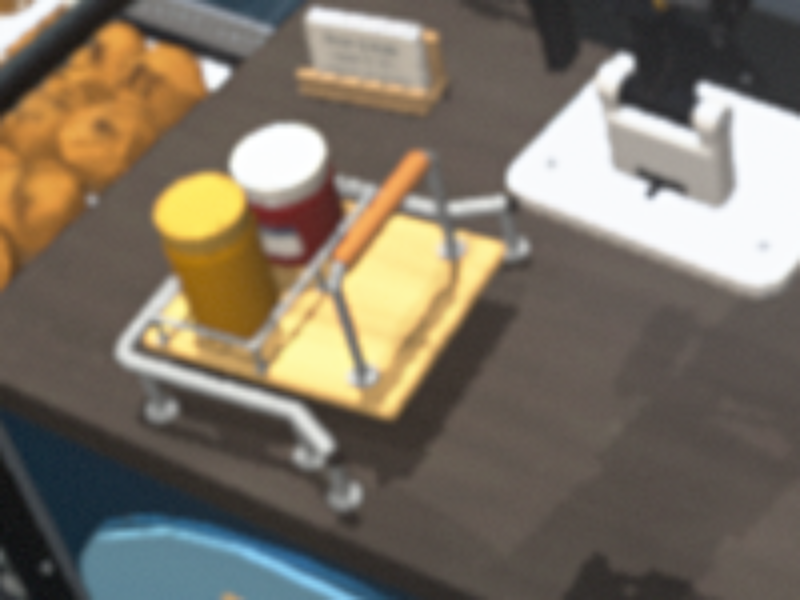

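View pics/top12.png

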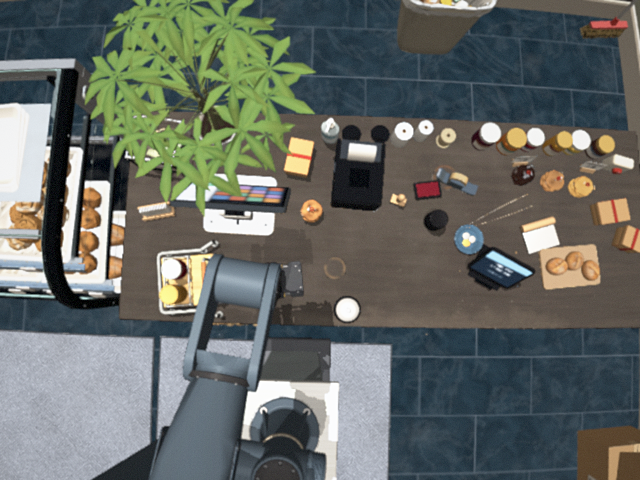

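The bell (347,310), cookies (312,211) and stamp (398,200) are where they started, and both jars are standing. One last number: the parked position.

```bash
python3 - <<'E'
from h import *
D=np.array([.4577,.2296]);t=np.radians(97.06);U=np.array([np.cos(t),np.sin(t)]);L=np.array([-U[1],U[0]])
p=np.load('/tmp/wrist12.npy',allow_pickle=True).item()
for q,z in [((461,144),.048),((450,275),.048),((532,187),.135),((514,288),.135)]:
    X=pix2w(p,*q,z)[:2]-D; print((X@U).round(4),(X@L).round(4))
a=cv2.imread('pics/top12.png');b=cv2.imread('pics/top0.png');d=cv2.absdiff(a,b).max(2)>40
d[:,:320]=0; print('changed px right side',d.sum(), np.argwhere(d).min(0),np.argwhere(d).max(0)); d[:,:]=d; m=d.copy(); m[225:300,375:450]=0; print('outside caddy start',np.argwhere(m)[:20].tolist(), m.sum())
E
```

```text
-0.0289 0.0753
-0.0256 -0.0717
0.0056 0.0469
0.0041 -0.0473
changed px right side 3575 [240 320] [479 442]
outside caddy start [[311, 330], [318, 327], [319, 325], [320, 325], [320, 331], [352, 321], [352, 327], [353, 320], [353, 321], [353, 322], [353, 323], [353, 324], [353, 325], [353, 326], [353, 327], [353, 328], [354, 321], [354, 322], [354, 323], [354, 324]] 528
```

```bash
python3 -m crank '0 0 0 0 0 0 .1'; python3 -c "
from rig import robot
print(robot.hand_in())"
```

```text
time: 25.42
position: [0.4508, 0.0493, 0.3174]
tool_rot: [-0.06, 0.998, -0.002, -0.0]
ft_force: [-0.1, -0.7, -0.5]
grip_width: 0.0391
the job is handed in; nothing more can be done
None
```

The caddy is parked in the dock with both jars standing, and the job was handed in at 25.4 s of the 64 s allowed.

**What I did**
- I set the amber jar from the dock on the caddy's empty left place; contact on the deck was about 6 N.
- I held the caddy by its handle with a light 10 N grip at constant height. The path was a slight right turn past the bell, then a left turn onto the dock's axis. After that it rolled about 240 mm straight before the nose reached the mouth, and on until the nose met the end rail with a push of about 6 N.
- I let go and backed the arm away.

**What the last checks showed**
- **Position:** the handle is about 2–5 mm past the dock's parked point, where the nose should touch the rail at 2 mm. The sideways error is about 2 mm, which is within camera error.
- **Jars:** both stand upright inside the gallery.
- **Other things:** the bell, cookies and stamp stand where they were in the first top picture. Comparing the right side of the pictures, outside where the caddy started, the listed changes lay near the arm.

**Not checked directly:** the castors are hidden under the deck, so I never saw them trailing. I rely on the straight run, well over the 50 mm they need. During the first part of the roll the sensor showed up to about 4 N of downward push on the handle, so the caddy was not lifted then.

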